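# Ink the hand stamp and hold it on the parcel's stamp frame

## Task

Pick up the hand stamp, press its foot gently onto the ink pad, then press it lightly on the parcel so that the foot sits flat inside the printed rectangular frame and in line with it (long side along the frame's long side). Finish while still gripping the stamp and holding it pressed there, its sprung foot pushed about half way in. Do not touch the parcel with the stamp outside the frame, press hard, shift the parcel or disturb the other things on the desk.

Things in the scene. Friction and masses are not known exactly. Their poses are not given: they have to be found in the camera images.
- stamp_grip (a point): Centre of the wooden grip of the hand stamp, which stands upright on its foot (about 130 g, 95 mm tall). Grip: upright block 22 mm (x) by 34 mm (y), 39 to 95 mm above the foot's underside; this point is 68 mm above it when the foot is out. Below is a black sleeve 30 x 46 mm, 22 to 40 mm above the underside. z points up along the stamp
- stamp_face (a point): Centre of the underside of the stamp's flat foot, the face that prints: a rectangular plate 24 mm (its x) by 40 mm (its y), 8 mm thick, under the sleeve. z points up along the stamp, from the face to the grip
- foot (a joint): How far the stamp's sprung foot is pushed in towards the grip, m: 0 fully out, 0.010 pushed right in, 0.005 half way. It starts to move at 1.8 N and needs 4.8 N at half way, 7.8 N right in
- pad_top (a point): Centre of the top face of the ink pad, 16 mm above the desk: a dark pad 60 mm (x) by 100 mm (y) in a flat tin 70 x 110 mm that is fixed to the desk; the tin's lid, 8 mm high, is folded right back on its +x side and lies flat, reaching 109 mm from the pad's centre. z is up
- mark (a point): Centre of the printed rectangular frame on the parcel's sloping top face, level with the face. Inside of the frame: 42 mm (x, up the slope) by 58 mm (y, level, along the face); dark lines 2 mm wide, in the corner of the white label that is high up and to the left as seen from the robot. z points straight out of the face, which slopes up away from the robot by 0.25 to 0.6 rad
- stapler_mid (a point): Middle of a black and grey stapler, 135 x 36 x 53 mm, lying on the desk. Leave alone
- taperoll_mid (a point): Middle of a roll of clear tape lying flat on the desk, 90 mm across, 48 mm high. Leave alone
- pencup_mid (a point): Middle of a grey pen cup, 76 mm across, 95 mm high, its pens reaching 140 mm. Leave alone
- parcel: The parcel: a carton 200 (x) x 240 (y) x 45 mm fixed on a tilting board; origin on the board's pivot, 110 mm above the desk, 45 mm under the top face; axes as for the frame, whose centre is at x 28, y 55, z 45 mm. The stand is fixed; its two grey posts, 127 mm high, stand 142 mm along y either side. Friction clamps the slope; it stays under light forces
Things that resemble listed ones, but are neither listed nor needed, are in the scene too. Several things look just like the part that bears pad_top: the one meant starts farthest to the robot's left. What is shaped like the part that bears stamp_grip but yellow is not meant.

How it is judged (in metres and radians):
On the way:
1. the stamp's foot is pressed on the ink pad, upright, with at least 1 N (contact force between foot and inkpad above 1 N and contact force between the fingers and stamp above 0.5 N and angle between stamp_face's own z axis and vertical below 0.2 rad and x of stamp_face in the frame of pad_top between -0.022 and 0.022 m and y of stamp_face in the frame of pad_top between -0.04 and 0.04 m), for 0.2 s.
At the end, for the whole second after the job is handed in: The gripper still holds the stamp at rest, foot on the parcel: centre within 9 mm of the frame's centre along each side, flat within 0.10 rad, long side along the frame's within 0.2 rad, foot pushed in 2 to 8.5 mm of its 10 mm, pressing with 1 to 12 N (contact force between foot and parcel between 1 and 12 N and value of joint foot between 0.002 and 0.0085 m and contact force between the fingers and stamp above 0.5 N and x of stamp_face in the frame of mark between -0.009 and 0.009 m and y of stamp_face in the frame of mark between -0.009 and 0.009 m and angle between the z axis of stamp_face and the z axis of mark, either way round below 0.1 rad and angle between the y axis of stamp_face and the y axis of mark, either way round below 0.2 rad and linear speed of stamp below 0.02 m/s); the arm keeps its last pose, push and grip.
It fails at once if the stamp touches the parcel outside the frame (contact force between stamp and parcel above 0.3 N and (x of stamp_face in the frame of mark below -0.011 m or x of stamp_face in the frame of mark above 0.011 m or y of stamp_face in the frame of mark below -0.011 m or y of stamp_face in the frame of mark above 0.011 m)).
It fails at once if the stamp is pressed harder than 25 N (contact force between stamp and parcel above 25 N or contact force between stamp and inkpad above 25 N).
It fails at once if the parcel is shifted by more than 8 mm (distance of mark from where it was at the start of the episode above 0.008 m).
It fails at once if another thing on the desk is moved by more than 20 mm (distance of any of stapler_mid, taperoll_mid, pencup_mid from where it was at the start of the episode above 0.02 m).
It also fails if it takes over 50 s, if anything falls off the work surface, if the arm or the gripper's body presses on something with over 40 N, if the wrist force passes 120 N, or if a joint passes its speed limit or range.

## Robot

A 6-joint arm with a two-finger parallel gripper is mounted at the origin on the work surface. World frame = base frame: x ahead of the robot, y to its left, z up, the work surface at z = 0. Lengths are in mm, angles in rad, forces in N, time in s.
With the tool pointing down it reaches from about 400 to 825 mm from the base axis. Payload 7 kg.
Tool frame: the origin (TCP) lies at the very end of the fingers, on their centre line; the grasp point (between the pads) lies 19 mm behind it; z points along the fingers, y is the direction in which the jaws open and shut (so a half turn about z gives the same grasp; the last joint's range is limited). The gripper opens to 88 mm and grips with 3 to 60 N. Pads are 19 mm wide; open, the fingers measure 130 mm over their backs; the gripper's body (78 mm by 193 mm) begins 47 mm behind the grasp point.
Start: joints at [0.288, 0.359, 0.012, 0, -1.224, -0.288], TCP at [674.978, -0.019, 196.861] pointing down, gripper open.
Joint ranges: [-3.07, 3.07], [-1.43, 2.12], [-1.02, 1.25], [-3.03, 1.67], [-3.05, -0], [-3.03, 3.03]. Speed limits (rad/s): [2.39, 2.39, 3.01, 3.14, 3.14, 3.14].

## Interface

Orientations are given as a unit quaternion [x, y, z, w].
In Python, from plant import bot gives the robot as it stands. Calls block until the motion is done:
- bot.move_ptp(position, orientation): joint-space move of the TCP to a pose.
- bot.line_to(position, velocity=150, ori=None): straight line of the TCP; ori=None keeps the orientation; velocity is the mean speed in mm/s.
- bot.move_joints(angles): joint-space move.
- bot.move_gripper(opening, force=None): finger opening in mm; force is the grip in N (None keeps the last); returns when the fingers have stopped.
- bot.pause(seconds).
- bot.solve_ik(position, orientation): joint angles nearest the present ones, or None.
- bot.read_state(): the state.
- bot.camera(name): name is "scene" or "side" or "wrist"; returns the picture (480x640x3 uint8, red, green, blue); there is no depth.
- bot.get_calibration(name): a dict with "fx", "fy", "cx", "cy" (pixels), "view" (4x4, takes a point from world to camera coordinates); the wrist camera has in their place "T_tool_cam" (4x4, takes a point from camera to tool coordinates, whose origin is the TCP and whose axes are the flange's). Camera axes: x right, y up, looking along -z (the intrinsics and any distortion apply to the point x, -y, -z); pixel columns grow to the right and rows downward; lengths in mm; the calibration is good to about 2 mm. A picture is of the moment at which its call begins: read the wrist's pose just before it. get_calibration takes no time and is no camera call.
A pose or a line that the arm cannot do raises bot.Unreachable and nothing moves.
- bot.close_job(): hands the job in, once; it reports no verdict.
The state is a dict: "t": time; "joint_pos": joint angles; "qvel": joint speeds; "tau": joint torques, N m; "tcp_pos": TCP position; "eef_rot": TCP orientation; "contact_force": force on the tool from outside, world axes, zero at the start; "moment": the same for the moment, N m; "width": finger opening in mm.
Only numpy, scipy, OpenCV 4.12 (cv2) and the standard library are available. Lean on these libraries where they do the work, as an engineer would, in place of code of your own. Each camera call takes 0.05 s, during which the arm holds its last target.

## Working session

There is one attempt and no reset: what is moved stays moved. The work goes in short steps, each a Python script; the robot and the scene stay as the last script left them, time stands still between calls to the robot, and variables do not carry over. Pictures are saved under pics/ and viewed, and the job is handed in when it is done.

```bash
ls; mkdir -p pics; python3 - <<'E'
from plant import bot
import cv2,numpy as np
np.set_printoptions(precision=4,suppress=True)
for n in ["scene","side","wrist"]:
    im=bot.camera(n); cv2.imwrite(f"pics/{n}0.png",im[:,:,::-1]); print(n,bot.get_calibration(n))
s=bot.read_state(); print(s)
E
```

```text
pics
scene {'fx': 451.9788150061125, 'fy': 451.9788150061125, 'cx': 313.35351088184154, 'cy': 238.55644247338637, 'view': array([[   -0.7455,     0.6664,    -0.0093,   340.0794],
       [   -0.5322,    -0.5869,     0.6101,   267.5999],
       [    0.4012,     0.4598,     0.7923, -1117.5718],
       [    0.    ,     0.    ,     0.    ,     1.    ]])}
side {'fx': 520.8521612526132, 'fy': 520.8521612526132, 'cx': 324.47247780653163, 'cy': 242.35079671657155, 'view': array([[  -0.83  ,   -0.5574,   -0.02  ,  489.3124],
       [   0.3368,   -0.5294,    0.7786, -248.0251],
       [  -0.4446,    0.6395,    0.6271, -779.4247],
       [   0.    ,    0.    ,    0.    ,    1.    ]])}
wrist {'fx': 339.93520426655084, 'fy': 339.93520426655084, 'cx': 313.403113570406, 'cy': 242.50754326510645, 'T_tool_cam': array([[   0.0012,    0.9691,    0.2465,   66.4235],
       [   1.    ,   -0.0011,   -0.0003,    0.5024],
       [   0.    ,    0.2465,   -0.9691, -187.5458],
       [   0.    ,    0.    ,    0.    ,    1.    ]])}
{'t': 0.15, 'joint_pos': array([ 0.2881,  0.3592,  0.0113, -0.0002, -1.2241, -0.2881]), 'qvel': array([-0.0013, -0.002 ,  0.0008,  0.0008, -0.0006,  0.0009]), 'tau': array([  0.0001, -58.3275,  29.329 ,   7.0012,   0.0088,  -0.0001]), 'tcp_pos': array([674.6027,  -0.0601, 196.1396]), 'eef_rot': array([-0.7071,  0.7071,  0.0004, -0.0005]), 'contact_force': array([-1.5842, -0.479 ,  0.4308]), 'moment': array([-0.0141, -0.0042,  0.0051]), 'width': 87.58077685067384}
```

View pics/scene0.png

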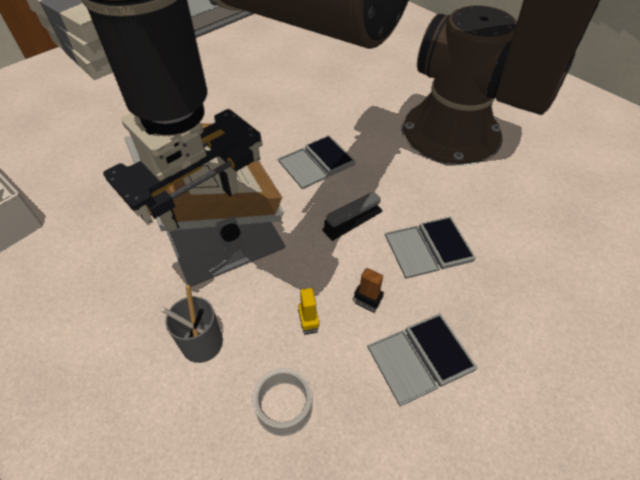

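View pics/side0.png

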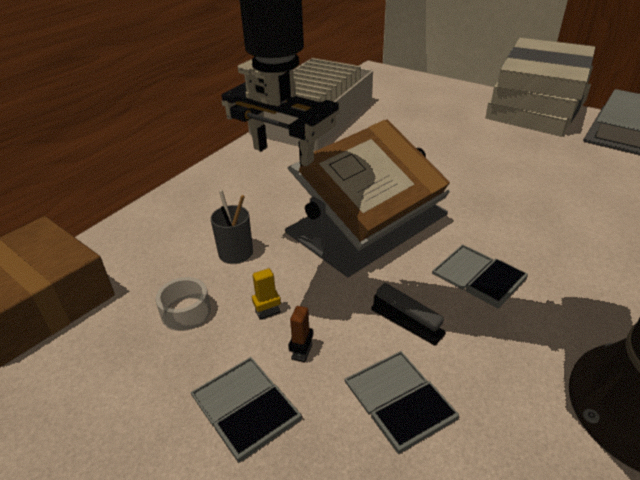

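View pics/wrist0.png

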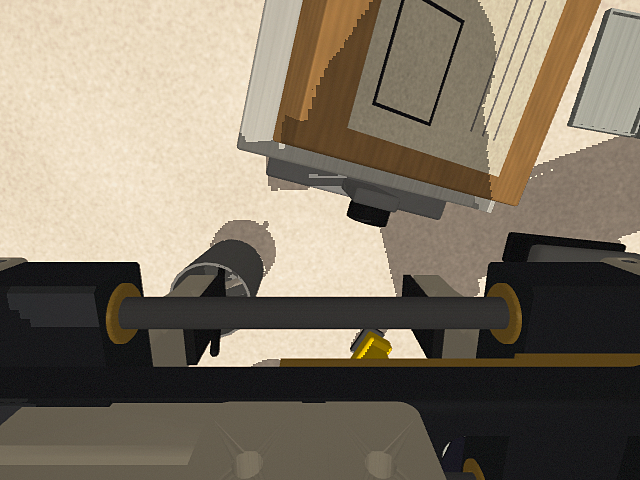

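Scene image: three ink pads at (330,155), (447,240) and (440,350). The brown stamp is at (370,288), with a yellow decoy at (309,310). I'll cast rays onto planes to locate them.

```bash
cat > h.py <<'E'
from plant import bot
import cv2,numpy as np
from scipy.spatial.transform import Rotation as R
np.set_printoptions(precision=4,suppress=True)
def camT(n,st=None):
    c=bot.get_calibration(n)
    if n!="wrist": return c,np.linalg.inv(c["view"])
    T=np.eye(4);T[:3,:3]=R.from_quat(st["eef_rot"]).as_matrix();T[:3,3]=st["tcp_pos"]
    return c,T@c["T_tool_cam"]
def ray(n,uv,st=None):
    c,T=camT(n,st)
    d=np.array([(uv[0]-c["cx"])/c["fx"],-(uv[1]-c["cy"])/c["fy"],-1.])
    return T[:3,3],T[:3,:3]@d
def onz(n,uv,z,st=None):
    o,d=ray(n,uv,st); return o+d*(z-o[2])/d[2]
def tri(obs):  # list of (name,uv,st)
    A=np.zeros((3,3));b=np.zeros(3);L=[]
    for a in obs:
        o,d=ray(*a);d=d/np.linalg.norm(d);P=np.eye(3)-np.outer(d,d);A+=P;b+=P@o;L.append((o,P))
    p=np.linalg.solve(A,b); return p,[np.linalg.norm(P@(p-o)) for o,P in L]
def proj(n,p,st=None):
    c,T=camT(n,st);q=np.linalg.inv(T)@np.append(p,1)
    return np.array([c["cx"]-c["fx"]*q[0]/q[2],c["cy"]+c["fy"]*q[1]/q[2]])
def snap(n,f,st=None):
    im=bot.camera(n)[:,:,::-1].copy(); cv2.imwrite("pics/"+f,im); return im
E
python3 - <<'E'
from h import *
for uv in [(330,155),(447,240),(440,350)]: print("pad",onz("scene",uv,16))
im=cv2.imread("pics/side0.png"); 
for uv in [(415,415),(258,420),(497,281)]: print("padside",onz("side",uv,16))
for n in("scene","side"):
    im=cv2.imread(f"pics/{n}0.png")
    hsv=cv2.cvtColor(im,cv2.COLOR_BGR2HSV)
    x,y=(340,255) if n=="scene" else (270,290)
    crop=cv2.resize(im[y:y+80,x:x+80] if n=="side" else im[y:y+60,x:x+60],None,fx=8,fy=8,interpolation=cv2.INTER_NEAREST)[:590]
    cv2.imwrite(f"pics/{n}_st.png",crop)
s=cv2.imread("pics/scene0.png")[210:410,360:490]; cv2.imwrite("pics/pads.png",cv2.resize(s,None,fx=2.9,fy=2.9))
E
```

```text
pad [ 294.4226 -123.0553   16.    ]
pad [292.5693 212.1052  16.    ]
pad [485.0071 347.9739  16.    ]
padside [286.5988 213.4269  16.    ]
padside [473.8206 345.5253  16.    ]
padside [ 284.5019 -127.0104   16.    ]
```

View pics/scene_st.png

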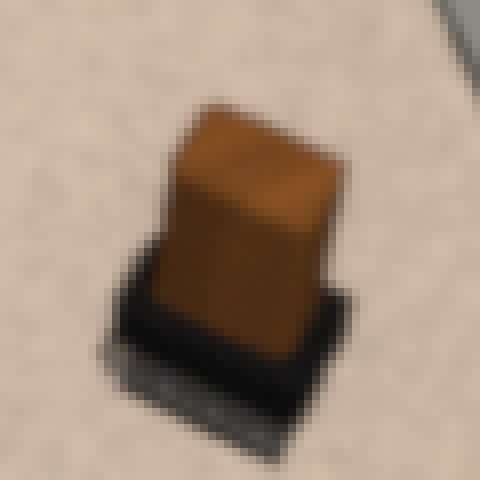

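View pics/side_st.png

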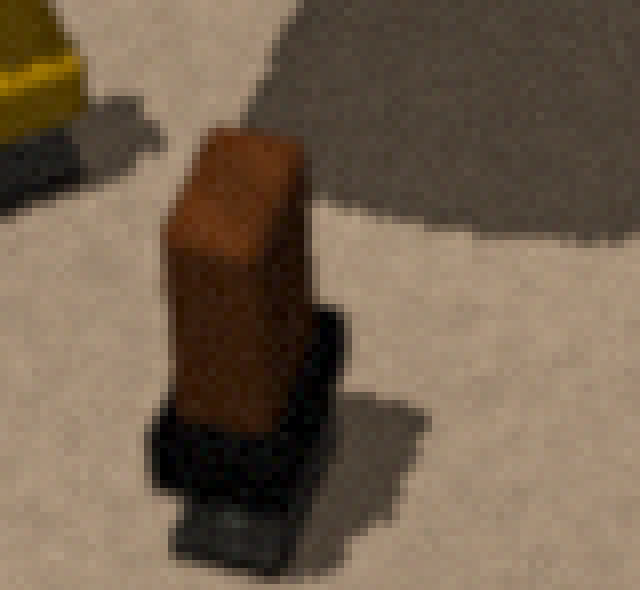

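View pics/pads.png

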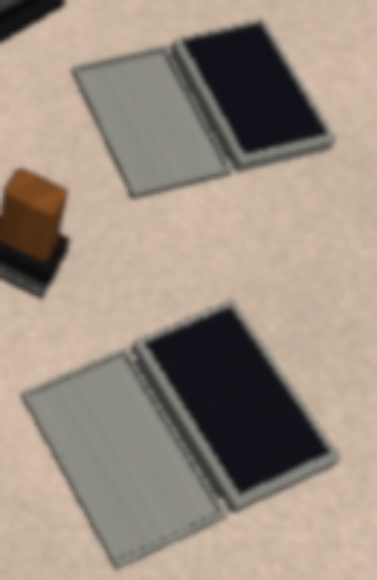

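The pads sit at y = -123, 212 and 348, so the one at scene (440,350) is farthest left and is the target. The pads crop confirms it: dark pad with its lid folded back. The stamp is the brown one; the yellow one is ruled out. Next I'll measure the stamp coarsely.

```bash
python3 - <<'E'
from h import *
sc=[(217,105),(345,165),(310,228),(178,180)]; sd=[(212,130),(303,140),(258,255),(168,228)]
a=np.array([onz("scene",(340+u/8-.5,255+v/8-.5),95) for u,v in sc]); b=np.array([onz("side",(270+u/8-.5,290+v/8-.5),95) for u,v in sd])
print(a,a.mean(0));print(b,b.mean(0))
print(np.diff(a,axis=0)[:, :2],np.diff(b,axis=0)[:,:2])
# yellow, stapler ,cup, roll
print([onz("scene",p,z)[:2] for p,z in [((308,293),95),((352,212),30),((190,308),95),((283,400),48)]])
# pads by mask
for n in("scene","side"):
    im=cv2.imread(f"pics/{n}0.png"); c,T=camT(n)
    m=((im.max(2)<45)).astype(np.uint8)
    cs,_=cv2.findContours(m,cv2.RETR_EXTERNAL,cv2.CHAIN_APPROX_NONE)
    for k in cs:
        if cv2.contourArea(k)>300:
            w=np.array([onz(n,p[0],16)[:2] for p in k],np.float32); r=cv2.minAreaRect(w)
            if 45<min(r[1])<75 and 85<max(r[1])<115: print(n,r)
E
```

```text
[[499.9964 184.2387  95.    ]
 [491.1369 212.3815  95.    ]
 [507.6739 218.0329  95.    ]
 [519.341  191.8202  95.    ]] [504.537  201.6183  95.    ]
[[514.7962 189.0713  95.    ]
 [497.9869 181.5114  95.    ]
 [487.5788 211.1498  95.    ]
 [506.3713 214.9243  95.    ]] [501.6833 199.1642  95.    ]
[[ -8.8595  28.1428]
 [ 16.537    5.6513]
 [ 11.6671 -26.2127]] [[-16.8093  -7.56  ]
 [-10.4081  29.6385]
 [ 18.7925   3.7744]]
[array([605.3067, 155.2215]), array([388.6815,  42.7367]), array([761.5875,  50.8272]), array([736.2888, 246.4328])]
scene ((478.9907531738281, 344.08062744140625), (97.32942199707031, 57.50125503540039), 71.95148468017578)
scene ((291.47052001953125, 210.58363342285156), (96.55844116210938, 56.98637008666992), 63.40047836303711)
scene ((288.72314453125, -130.48562622070312), (97.60582733154297, 57.162105560302734), 80.40550994873047)
side ((476.7321472167969, 343.77716064453125), (99.70024108886719, 60.237586975097656), 71.87948608398438)Traceback (most recent call last):
  File "<stdin>", line 15, in <module>
  File "h.py", line 15, in onz
    o,d=ray(n,uv,st); return o+d*(z-o[2])/d[2]
        ~~~^^^^^^^^^
  File "h.py", line 11, in ray
    c,T=camT(n,st)
        ~~~~^^^^^^
  File "h.py", line 6, in camT
    c=bot.get_calibration(n)
ValueError: time passes only in moves, steps and waits
```

```bash
sed -i 's/^def camT/_C={}\ndef cal(n):\n    if n not in _C: _C[n]=bot.get_calibration(n)\n    return _C[n]\ndef camT/; s/    c=bot.get_calibration(n)$/    c=cal(n)/' h.py
python3 - <<'E'
from h import *
im=cv2.imread("pics/side0.png")[130:230,300:410]; cv2.imwrite("pics/side_mark.png",cv2.resize(im,None,fx=5.8,fy=5.8))
im=cv2.imread("pics/wrist0.png")[0:160,340:500]; cv2.imwrite("pics/wrist_mark.png",cv2.resize(im,None,fx=3.7,fy=3.7))
E
```

```text
(no output)
```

View pics/side_mark.png

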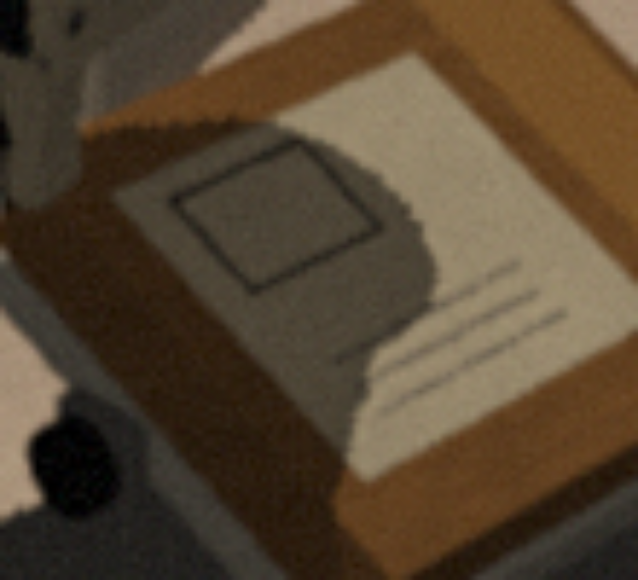

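View pics/wrist_mark.png

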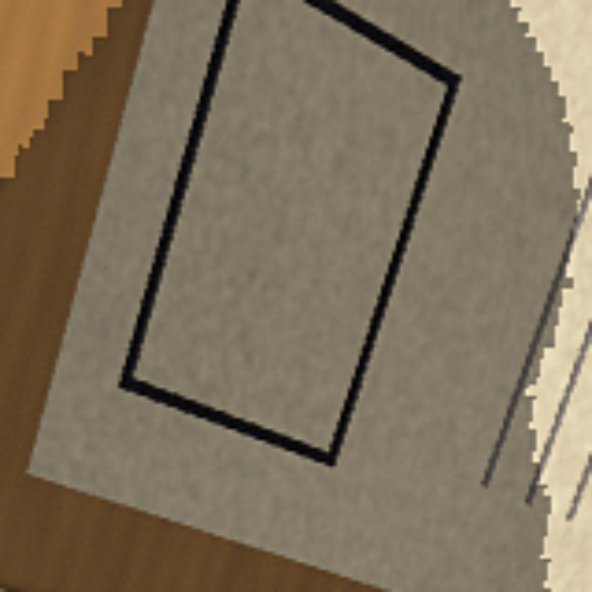

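```bash
python3 - <<'E'
from h import *
st=bot.read_state()
W=[(125,383),(332,462),(460,77)];S=[(172,200),(255,292),(380,230)]
P=[]
for w,s in zip(W,S):
    p,e=tri([("wrist",(340+w[0]/3.7,w[1]/3.7),st),("side",(300+s[0]/5.8,130+s[1]/5.8),None)]);P.append(p);print(p,e)
P=np.array(P);x=P[0]-P[1];y=P[1]-P[2];print(np.linalg.norm(x),np.linalg.norm(y));n=np.cross(x,y);n/=np.linalg.norm(n);print(n,np.arccos(n[2]),"ctr",(P[0]+P[2])/2, np.degrees(np.arctan2(-y[0],y[1])))
E
```

```text
[638.5661 -96.5004 171.8687] [np.float64(0.4689975321006225), np.float64(0.46899753210041145)]
[599.0962 -86.2923 154.0548] [np.float64(0.5232158189444616), np.float64(0.5232158189444822)]
[ 584.0982 -144.6945  153.497 ] [np.float64(0.5973518900141875), np.float64(0.5973518900142181)]
44.49061789886064 60.29983426496283
[-0.3899  0.0914  0.9163] 0.41204400502202576 ctr [ 611.3322 -120.5974  162.6828] -14.402608416992623
```

Triangulated, the mark is at about (611,-121,163) with slope 0.41 and yaw -14°. The side lengths agree with the description (44.5 and 60.3 mm outer). I'll take closer wrist views of the mark and the stamp.

```bash
python3 - <<'E'
from h import *
import json
q=[-0.7071068,0.7071068,0,0]
bot.line_to([611,-50,300],200)
sts={}
for n,p in [("m1",None),("s1",[503,270,235])]:
    if p: bot.move_ptp(p,q)
    bot.pause(.3)
    st=bot.read_state(); snap("wrist",n+".png"); sts[n]={k:list(st[k]) for k in("tcp_pos","eef_rot")}; print(st["t"],st["tcp_pos"],st["contact_force"])
    if n=="m1": snap("side","side1.png")
    else: snap("scene","scene1.png"); snap("side","side2.png")
json.dump(sts,open("st.json","w"))
E
```

```text
1.2583 [611.0637 -49.6969 298.8645] [-0.3984  0.1211 -0.2452]
2.9583 [503.4189 269.3932 235.0646] [0.7149 0.5311 0.4925]
```

View pics/m1.png

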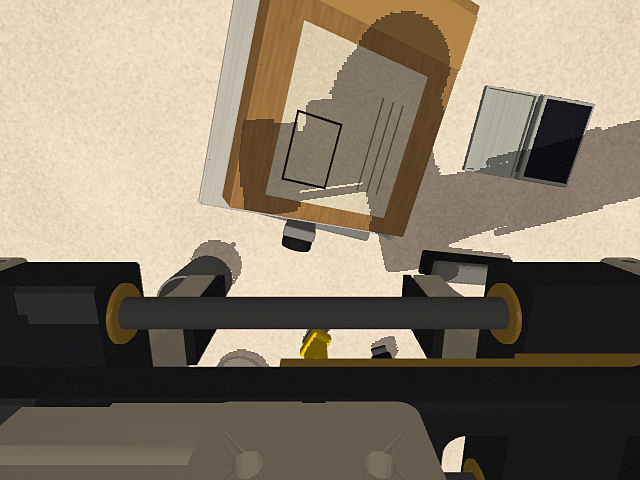

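View pics/s1.png

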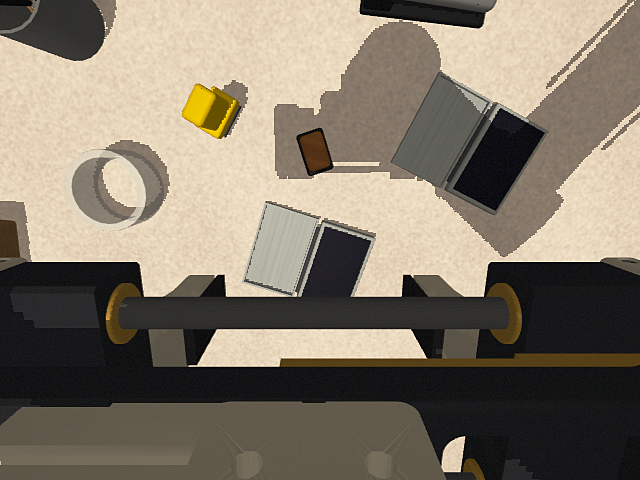

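View pics/scene1.png

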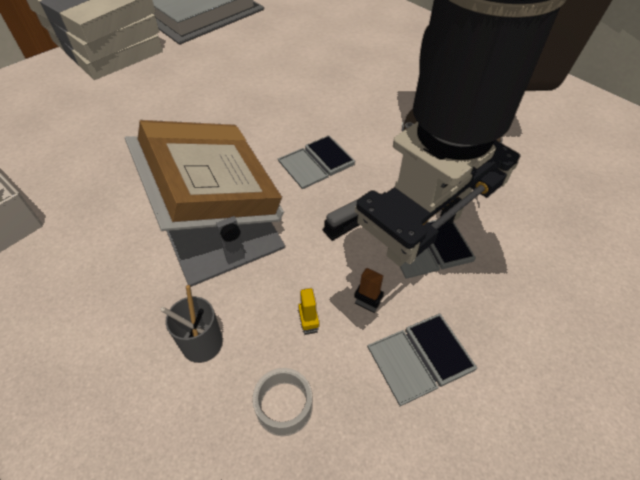

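m1: the frame quad has corners near (298,110), (342,124), (325,187) and (282,179). s1: the brown grip top is at (315,151), and the target pad is at (337,265), partly hidden. Scene1 and side2 show the frame with nothing in the way. I'll extract corners by mask.

```bash
cat > meas.py <<'E'
from h import *
import json
sts=json.load(open("st.json"))
def quad(f,roi):
    x0,y0,x1,y1=roi; K=6
    g=cv2.resize(cv2.cvtColor(cv2.imread("pics/"+f),cv2.COLOR_BGR2GRAY)[y0:y1,x0:x1],None,fx=K,fy=K,interpolation=cv2.INTER_CUBIC).astype(np.float32)
    bh=cv2.morphologyEx(g,cv2.MORPH_BLACKHAT,np.ones((31,31)))
    m=(bh>0.45*bh.max()).astype(np.uint8)
    cs,h=cv2.findContours(m,cv2.RETR_CCOMP,cv2.CHAIN_APPROX_NONE)
    best=None
    for i,k in enumerate(cs):
        if h[0][i][3]>=0:   # hole = inside of frame
            if best is None or cv2.contourArea(k)>cv2.contourArea(best): best=k
    out=cv2.approxPolyDP(best,0.04*cv2.arcLength(best,True),True)[:,0]
    # refine with line fits
    n=len(out); pts=best[:,0].astype(np.float32); L=[]
    for i in range(n):
        a,b=out[i].astype(float),out[(i+1)%n].astype(float); d=(b-a)/np.linalg.norm(b-a)
        t=(pts-a)@d; o=abs((pts-a)@np.array([-d[1],d[0]])); s=pts[(t>.15*np.linalg.norm(b-a))&(t<.85*np.linalg.norm(b-a))&(o<6)]
        L.append(cv2.fitLine(s,cv2.DIST_HUBER,0,.01,.01)[:,0])
    C=[]
    for i in range(n):
        a,b=L[i-1],L[i]; t=np.linalg.solve(np.c_[a[:2],-b[:2]],b[2:]-a[2:]); C.append(a[2:]+t[0]*a[:2])
    return (np.array(C)+.5)/K-.5+[x0,y0]
E
python3 - <<'E'
from meas import *
Q={}
for n,f,roi,st in [("wrist","m1.png",(275,102,350,195),sts["m1"]),("side","side2.png",(322,148,375,186),None),("scene","scene1.png",(178,158,223,194),None)]:
    q=quad(f,roi); Q[n]=(q,st); print(n,q.round(1).tolist())
    im=cv2.imread("pics/"+f); x0,y0,x1,y1=roi
    c=cv2.resize(im[y0:y1,x0:x1],None,fx=6,fy=6)
    for p in q: cv2.circle(c,tuple(int(v) for v in ((p-[x0,y0]+.5)*6)),3,(0,0,255),-1)
    cv2.imwrite(f"pics/q_{n}.png",c)
A=np.vstack([np.pad(cv2.imread(f"pics/q_{n}.png"),((0,0),(0,460-cv2.imread(f"pics/q_{n}.png").shape[1]),(0,0)))[:560] for n in("side","scene")])
b=cv2.imread("pics/q_wrist.png"); H=max(A.shape[0],b.shape[0])
f=lambda a:np.pad(a,((0,H-a.shape[0]),(0,0),(0,0)))
cv2.imwrite("pics/q_all.png",cv2.resize(np.hstack([f(A),f(b)])[:600],None,fx=.87,fy=.87))
E
```

```text
wrist [[298.1, 111.2], [340.1, 125.1], [323.9, 186.8], [282.7, 177.6]]
side [[351.3, 154.5], [363.9, 168.6], [343.1, 179.2], [330.3, 164.1]]
scene [[184.7, 166.1], [207.2, 166.0], [216.7, 185.2], [194.8, 186.6]]
```

View pics/q_all.png

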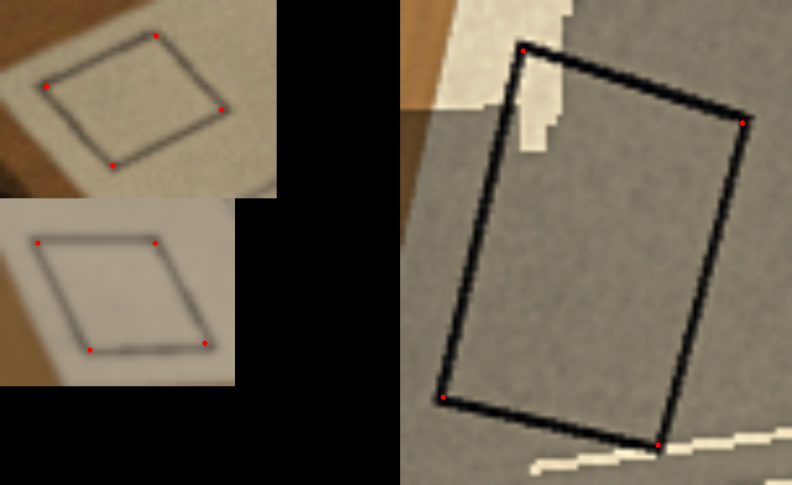

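```bash
python3 - <<'E'
from meas import *
Q={n:quad(f,roi) for n,f,roi in [("wrist","m1.png",(275,102,350,195)),("side","side2.png",(322,148,375,186)),("scene","scene1.png",(178,158,223,194))]}
S={"wrist":sts["m1"],"side":None,"scene":None}
def rep(names):
    P=[];E=[]
    for i in range(4):
        p,e=tri([(n,Q[n][i],S[n]) for n in names]);P.append(p);E.append(max(e))
    P=np.array(P); x=(P[0]-P[1]+P[3]-P[2])/2; y=(P[3]-P[0]+P[2]-P[1])/2; n=np.cross(x,y);n/=np.linalg.norm(n)
    print(names,"ctr",P.mean(0),"len",np.linalg.norm(x),np.linalg.norm(y),"slope",np.arccos(n[2]),n,"y",y/np.linalg.norm(y),"yaw",np.degrees(np.arctan2(-y[0],y[1])),"err",np.round(E,1))
rep(["wrist","side","scene"]);rep(["wrist","side"]);rep(["side","scene"]);rep(["wrist","scene"])
# wrist single-view pose via solvePnP
obj=np.array([[21,-29,0],[-21,-29,0],[-21,29,0],[21,29,0]],float)
for nm,obj2 in [("w",obj)]:
    c,T=camT("wrist",S["wrist"]);K=np.array([[c["fx"],0,c["cx"]],[0,c["fy"],c["cy"]],[0,0,1]])
    r=cv2.solvePnPGeneric(obj,Q["wrist"],K,None,flags=cv2.SOLVEPNP_IPPE)
    for rv,tv in zip(r[1],r[2]):
        M=T[:3,:3]@np.diag([1,-1,-1])@cv2.Rodrigues(rv)[0]; p=T@np.append(np.diag([1,-1,-1])@tv[:,0],1)
        print("pnp",p[:3],"n",M[:,2],"y",M[:,1])
# stamp top from s1 
im=cv2.imread("pics/s1.png");hsv=cv2.cvtColor(im,cv2.COLOR_BGR2HSV)
roi=im[110:190,280:350].astype(int)
m=((roi[:,:,2]-roi[:,:,0]>18)&(roi[:,:,2]<150)&(roi[:,:,2]>1.6*roi[:,:,0])).astype(np.uint8)
m=cv2.morphologyEx(m,cv2.MORPH_OPEN,np.ones((3,3)))
cs,_=cv2.findContours(m,cv2.RETR_EXTERNAL,cv2.CHAIN_APPROX_NONE);k=max(cs,key=cv2.contourArea)
w=np.array([onz("wrist",p[0]+[280,110],95,sts["s1"])[:2] for p in k],np.float32);print("grip top",cv2.minAreaRect(w))
cr=cv2.resize(im[110:190,280:350],None,fx=7,fy=7);cv2.drawContours(cr,[k*7+3],-1,(0,255,0),1);cv2.imwrite("pics/st_crop.png",cr)
E
```

```text
['wrist', 'side', 'scene'] ctr [ 612.5702 -120.6153  162.8713] len 41.456400553257794 57.7542851272222 slope 0.3954830849662858 [-0.3771  0.0789  0.9228] y [0.251  0.9678 0.0199] yaw -14.538754196335299 err [1.  1.4 1.4 1.3]
['wrist', 'side'] ctr [ 612.1376 -120.5068  163.8131] len 41.89055244960587 58.031994778484616 slope 0.3993838624015569 [-0.3808  0.0786  0.9213] y [0.2412 0.9703 0.017 ] yaw -13.95950823721 err [0.  1.  0.4 0.6]
['side', 'scene'] ctr [ 612.9326 -120.6913  162.7428] len 40.8618207855751 55.900254794407324 slope 0.4039226817095434 [-0.3788  0.1048  0.9195] y [ 0.2619  0.9651 -0.0021] yaw -15.183263619676806 err [0.9 0.7 0.1 1.2]
['wrist', 'scene'] ctr [ 612.3634 -120.8992  161.5555] len 41.7287585884925 58.89251434819274 slope 0.38929379461047947 [-0.3757  0.0535  0.9252] y [0.2586 0.9647 0.0493] yaw -15.006789594712915 err [0.2 0.4 1.4 0.1]
pnp [ 611.9783 -120.5658  166.3332] n [-0.3608  0.0879  0.9285] y [0.2487 0.9686 0.0049]
pnp [ 612.9043 -120.7042  167.1105] n [ 0.3551 -0.0618  0.9328] y [ 0.2488  0.9681 -0.0305]
grip top ((501.602783203125, 198.72561645507812), (21.91959571838379, 33.72440719604492), 17.454315185546875)
```

View pics/st_crop.png

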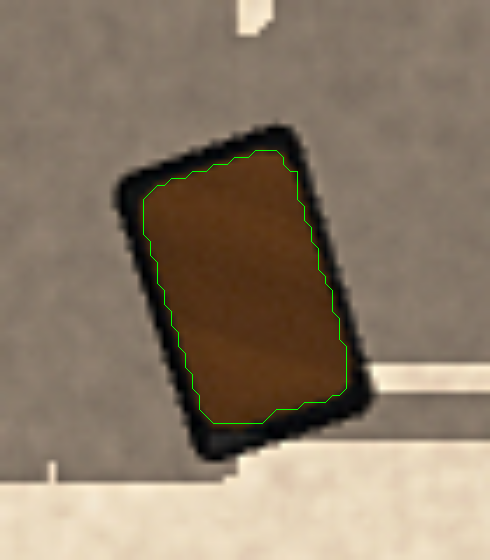

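Stamp: (501.6,198.7), yaw 17.5°, grip size 21.9 x 33.7 as described. Mark: (612.3,-120.6,163), slope 0.396, yaw -14.5°. Before moving, I'll check IK for the whole chain in both jaw orientations.

```bash
cat > plan.py <<'E'
from h import *
H=53.
def Rdown(yaw): # jaws along x at yaw
    c,s=np.cos(yaw),np.sin(yaw); return np.c_[[s,-c,0],[-c,-s,0],[0,0,-1]]
STAMP=np.array([501.6,198.7,0.]);YS=np.radians(17.45);PAD=np.array([478.,344.,16.])
MARK=np.array([612.4,-120.6,163.]);sl=.396;ym=np.radians(-14.5)
mx=np.array([np.cos(ym)*np.cos(sl),np.sin(ym)*np.cos(sl),np.sin(sl)]);my=np.array([-np.sin(ym),np.cos(ym),0]);mn=np.cross(mx,my)
Rm=np.c_[-my,-mx,-mn]
q=lambda M:R.from_matrix(M).as_quat()
def sense(n=12):
    F=[]
    for _ in range(n): bot.pause(.01);s=bot.read_state();F.append(s["contact_force"])
    return np.mean(F,0),s
E
python3 - <<'E'
from plan import *
B=np.c_[[0,1,0],[-1,0,0],[0,0,1]]
for nm,X in [("x",np.eye(3)),("x180",np.diag([-1,-1,1])),("y",B),("-y",B.T)]:
    for p,M in [(STAMP+[0,0,H],Rdown(YS)),(PAD+[0,0,H-3],Rdown(YS)),(MARK+mn*(H+70),Rm),(MARK+mn*(H-5),Rm)]:
        print(nm,bot.solve_ik(p,q(M@X)))
E
```

```text
x [ 0.7406  0.2787 -0.4726  0.     -0.8195 -0.4361]
x [ 0.9555  0.3349 -0.3499  0.     -0.886  -0.651 ]
x [ 0.2891 -0.1108 -0.5368  0.2757 -0.8201 -0.6979]
x [ 0.2465 -0.0066 -0.6177  0.3181 -0.6322 -0.7261]
x180 [ 0.7406  0.2787 -0.4726  0.     -0.8195  2.7055]
x180 [ 0.9555  0.3349 -0.3499  0.     -0.886   2.4906]
x180 [ 0.2891 -0.1108 -0.5368  0.2757 -0.8201  2.4437]
x180 [ 0.2465 -0.0066 -0.6177  0.3181 -0.6322  2.4155]
y [ 0.7406  0.2787 -0.4726  0.     -0.8195 -2.0069]
y [ 0.9555  0.3349 -0.3499  0.     -0.886  -2.2218]
y [ 0.2891 -0.1108 -0.5368  0.2757 -0.8201 -2.2687]
y [ 0.2465 -0.0066 -0.6177  0.3181 -0.6322 -2.2969]
-y [ 0.7406  0.2787 -0.4726  0.     -0.8195  1.1347]
-y [ 0.9555  0.3349 -0.3499  0.     -0.886   0.9198]
-y [ 0.2891 -0.1108 -0.5368  0.2757 -0.8201  0.8729]
-y [ 0.2465 -0.0066 -0.6177  0.3181 -0.6322  0.8447]
```

```bash
python3 - <<'E'
from plan import *
o=q(Rdown(YS))
bot.move_gripper(60,25)
bot.move_ptp(STAMP+[0,0,160],o)
bot.line_to(STAMP+[0,0,H],100); bot.pause(.2)
s=bot.read_state();print(s["tcp_pos"],s["eef_rot"],o,s["contact_force"])
bot.move_gripper(10,25); bot.pause(.2)
f,s=sense();print("closed",s["width"],s["tcp_pos"],f)
snap("side","g1.png")
p=s["tcp_pos"].copy()
bot.line_to(STAMP+[0,0,H+100],100); bot.pause(.2)
f,s=sense(20);print("lift",s["width"],s["tcp_pos"],f,s["t"])
snap("side","g2.png");snap("scene","g2s.png")
E
```

```text
[501.8708 198.9153  53.5468] [ 0.8062 -0.5917  0.0001 -0.0005] [ 0.8062 -0.5917  0.      0.    ] [ 0.2991  0.2712 -0.2659]
closed 22.044452283179236 [501.6257 198.7236  52.9983] [ 0.0983 -0.1377 -0.3891]
lift 21.927867328147048 [501.5198 198.644  152.7549] [ 0.1874  0.081  -1.1706] 8.2833
```

View pics/g2.png

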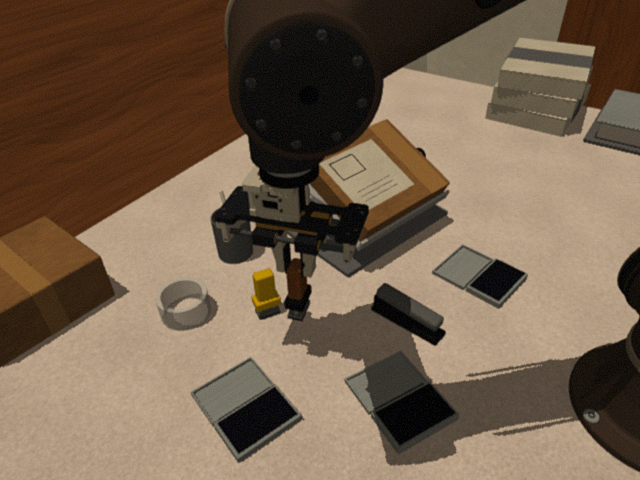

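View pics/g2s.png

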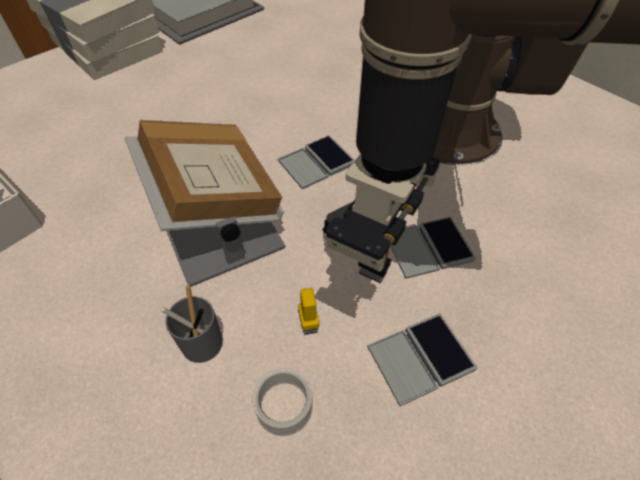

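The stamp is lifted: width 22 mm, weight about 1.2 N, and it looks upright at side (297,290). Now the ink pad.

```bash
python3 - <<'E'
from plan import *
o=q(Rdown(YS))
bot.line_to(PAD+[0,0,H+60],150); bot.line_to(PAD+[0,0,H+8],80); bot.pause(.3)
f0,s=sense(20);print("f0",f0,s["tcp_pos"])
for d in np.arange(5,-6.1,-1):
    bot.line_to(PAD+[0,0,H+d],20); bot.pause(.05); f,s=sense(10); df=f[2]-f0[2]
    print(d,round(s["tcp_pos"][2],2),(f-f0).round(2))
    if df>3.5: break
bot.pause(.5); f,s=sense(20); print("press",f-f0,s["t"])
snap("side","p1.png");snap("scene","p1s.png")
bot.line_to(PAD+[0,0,H+100],100)
f,s=sense(20);print(f,s["tcp_pos"],s["width"],s["t"])
E
```

```text
f0 [-0.0284  0.0252 -1.3163] [478.0297 344.0708  77.1518]
5.0 73.96 [-0.18 -0.16  0.17]
4.0 73.0 [-0.12  0.17  0.18]
3.0 71.98 [0.11 0.02 0.16]
2.0 71.0 [-0.12 -0.08  0.25]
1.0 69.98 [-0.07 -0.16  0.22]
0.0 69.01 [ 0.4  -0.09  0.5 ]
-1.0 68.17 [ 0.03 -0.3   2.78]
-2.0 67.1 [ 0.28 -0.17  3.2 ]
-3.0 66.09 [ 0.54 -0.09  3.88]
press [0.5495 0.4128 3.7608] 14.9583
[ 0.171  -0.0957 -1.1777] [477.7646 343.7126 168.297 ] 21.945303317302415 16.4083
```

View pics/p1.png

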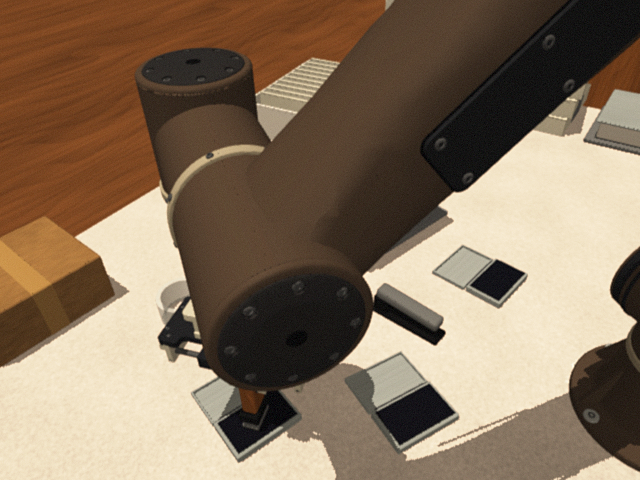

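The pad press worked: contact came at the predicted height, and 3.8 N was held for over 0.5 s with the foot at the pad's centre (side image (255,425)). Now to a standoff over the mark.

```bash
python3 - <<'E'
from plan import *
bot.line_to([530,150,290],200)
bot.move_ptp(MARK+mn*(H+70),q(Rm))
bot.line_to(MARK+mn*(H+15),60); bot.pause(.3)
f,s=sense(20);print("f0",f,s["tcp_pos"],MARK+mn*(H+15),np.degrees((R.from_quat(s["eef_rot"])*R.from_matrix(Rm).inv()).magnitude()),s["t"])
snap("side","k1.png");snap("scene","k1s.png");snap("wrist","k1w.png")
for n,r,k in [("side",(300,110,420,200),6.5),("scene",(130,90,260,220),4.5)]:
    im=cv2.imread("pics/"+("k1.png" if n=="side" else "k1s.png"))[r[1]:r[3],r[0]:r[2]]
    cv2.imwrite(f"pics/k1_{n}.png",cv2.resize(im,None,fx=k,fy=k,interpolation=cv2.INTER_CUBIC))
E
```

```text
f0 [ 0.0929  0.0231 -0.9836] [ 587.0399 -113.9787  225.8595] [ 587.0058 -114.0326  225.7376] 0.01443839990672257 20.2667
```

View pics/k1_side.png

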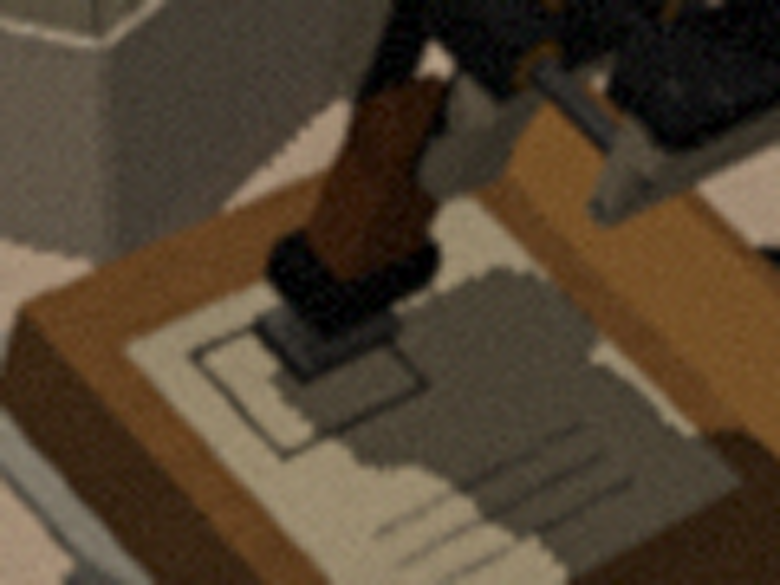

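View pics/k1_scene.png

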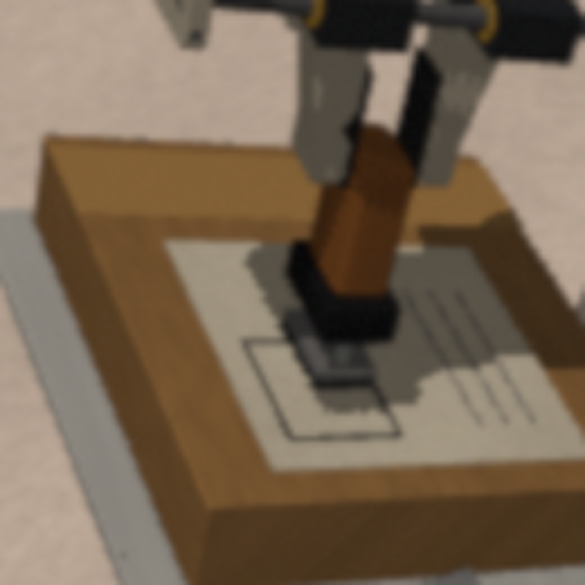

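View pics/k1w.png

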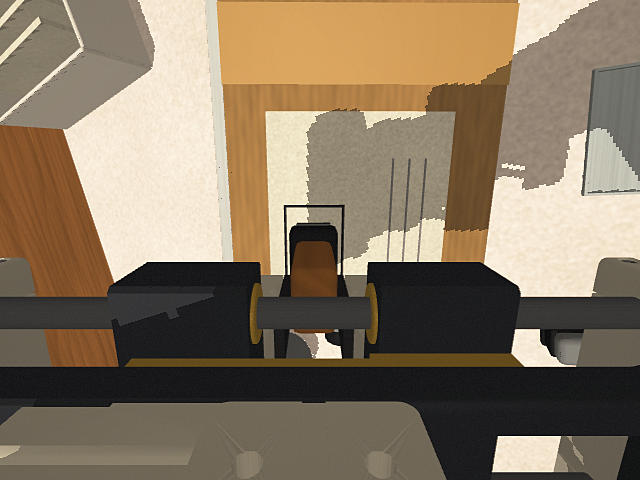

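Side and scene views show the foot parallel to the frame, hovering 15 mm above it. In the wrist view the frame (columns 285–343) and sleeve (290–338) are both centred on column 314. I'll check the predicted foot corners against the images, then press in steps.

```bash
python3 - <<'E'
from plan import *
for n,r,k in [("side",(300,110),6.5),("scene",(130,90),4.5)]:
    im=cv2.imread(f"pics/k1_{n}.png")
    for a,b in [(-12,20),(-12,-20),(12,20),(12,-20)]:
        p=(proj(n,MARK+15*mn+a*mx+b*my)-r+.5)*k; cv2.circle(im,tuple(int(v) for v in p),4,(0,0,255),-1); 
    for a,b in [(-21,29),(-21,-29),(21,29),(21,-29)]:
        p=(proj(n,MARK+a*mx+b*my)-r+.5)*k; cv2.circle(im,tuple(int(v) for v in p),4,(0,255,0),-1)
    cv2.imwrite(f"pics/k1_{n}c.png",im[150:,150:500] if n=="scene" else im[200:500,100:550])
a=cv2.imread("pics/k1_sidec.png");b=cv2.imread("pics/k1_scenec.png");h=max(len(a),len(b))
f=lambda a:np.pad(a,((0,h-len(a)),(0,0),(0,0)))
cv2.imwrite("pics/k1c.png",np.hstack([f(a),f(b)]))
E
```

```text
(no output)
```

View pics/k1c.png

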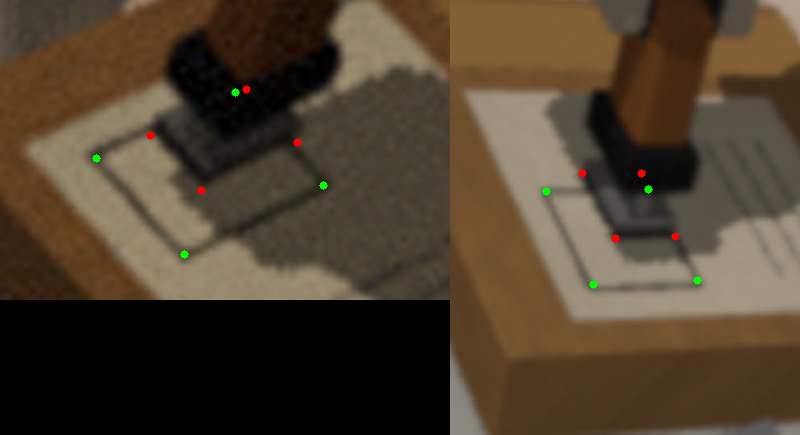

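The predicted foot corners sit about 1.5 px from the seen ones. I'll measure the foot relative to the frame in the same two views before pressing.

```bash
python3 - <<'E'
from plan import *
a=cv2.imread("pics/k1.png")[148:182,328:372]; b=cv2.imread("pics/k1s.png")[150:192,180:222]
g=lambda im:cv2.resize(cv2.convertScaleAbs(im,alpha=1.8,beta=10),None,fx=9,fy=9,interpolation=cv2.INTER_CUBIC)
a,b=g(a),g(b);h=max(len(a),len(b));f=lambda a:np.pad(a,((0,h-len(a)),(0,0),(0,0)))
cv2.imwrite("pics/k1z.png",np.hstack([f(a),f(b)])); print(a.shape,b.shape)
E
```

```text
(306, 396, 3) (378, 378, 3)
```

View pics/k1z.png

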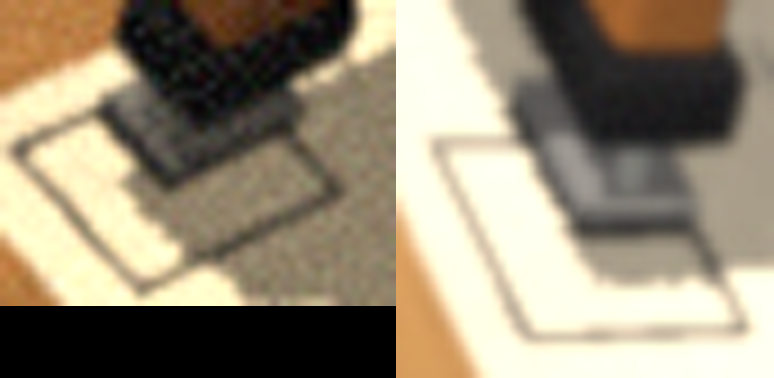

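```bash
python3 - <<'E'
from plan import *
for nm,s,c,loc in [("far+y",(103,122),(179,232),(12,20)),("near+y",(170,188),(301,225),(-12,20))]:
    p,e=tri([("side",(328+s[0]/9-.5,148+s[1]/9-.5)),("scene",(180+c[0]/9-.5,150+c[1]/9-.5))])
    d=p-MARK; print(nm,p,"in mark:",d@mx,d@my,d@mn,"expect",loc,15,"err",max(e))
# same-pair frame reference: inner corners from side2/scene1
from meas import quad
S=quad("side2.png",(322,148,375,186));C=quad("scene1.png",(178,158,223,194))
for i,l in enumerate([(21,-29),(-21,-29),(-21,29),(21,29)]):
    p,e=tri([("side",S[i]),("scene",C[i])]);d=p-MARK;print(l,d@mx,d@my,d@mn,max(e))
print([proj("side",MARK+15*mn+a*mx+b*my) for a,b in [(12,20),(-12,20)]],[proj("scene",MARK+15*mn+a*mx+b*my) for a,b in [(12,20),(-12,20)]])
E
```

```text
far+y [ 621.8166 -104.768   180.6168] in mark: 11.549295525056555 17.685414855460323 14.265933374642245 expect (12, 20) 15 err 0.09030354793094382
near+y [600.5019 -97.5353 174.207 ] in mark: -11.632813672213823 19.35098393649319 17.01051361538752 expect (-12, 20) 15 err 0.5008215871110299
(21, -29) 20.697815628389883 -28.829960293621316 -0.5316953412458311 0.9404235745392233
(-21, -29) -20.472179634566704 -26.976318949287496 0.00723333140777753 0.6790812169221576
(-21, 29) -19.58829979730603 27.686661381299874 -1.2229329120494512 0.13393664226089627
(21, 29) 20.953327999498132 28.299372528507632 -0.03258975132881633 1.1859710145508877
[array([337.995 , 161.1026]), array([345.8417, 169.5495])] [array([199.6283, 175.7405]), array([212.9526, 175.3676])]
```

The foot matches prediction to within about 1–2 mm laterally, well inside the 9 mm tolerance. Pressing in steps along the normal.

```bash
python3 - <<'E'
from plan import *
f0,s=sense(20)
bot.line_to(MARK+mn*(H+6),30)
con=None
for d in np.arange(5,-9.1,-1):
    bot.line_to(MARK+mn*(H+d),15); bot.pause(.08); f,s=sense(10); df=f-f0; fn=df@mn
    act=(s["tcp_pos"]-MARK)@mn-H
    print(d,round(act,2),"fn",round(fn,2),(df@mx).round(2),(df@my).round(2))
    if fn>4.4: break
bot.pause(.5); f,s=sense(25); print("end",(f-f0)@mn,(f-f0)@mx,(f-f0)@my,(s["tcp_pos"]-MARK)@np.c_[mx,my,mn],s["width"],s["t"])
snap("side","f1.png");snap("scene","f1s.png");snap("wrist","f1w.png")
a=cv2.imread("pics/f1.png")[130:200,310:390]; b=cv2.imread("pics/f1s.png")[130:200,165:240]
g=lambda im:cv2.resize(cv2.convertScaleAbs(im,alpha=1.6,beta=10),None,fx=5,fy=5,interpolation=cv2.INTER_CUBIC)
cv2.imwrite("pics/f1z.png",np.hstack([g(a),g(b)]))
E
```

```text
5.0 5.06 fn 0.08 0.17 -0.03
4.0 4.0 fn -0.08 0.09 0.1
3.0 3.01 fn -0.15 -0.01 -0.16
2.0 2.0 fn -0.09 0.08 -0.02
1.0 1.0 fn 0.1 0.23 0.19
0.0 -0.0 fn -0.1 0.14 0.32
-1.0 -0.83 fn 2.23 0.12 0.13
-2.0 -1.94 fn 2.99 0.33 0.32
-3.0 -2.93 fn 3.48 0.62 0.17
-4.0 -3.95 fn 3.96 0.36 0.2
-5.0 -4.95 fn 4.66 0.88 0.34
end 4.631162514251647 0.6727144700202857 0.2699906401105197 [ 0.0534  0.0179 48.0227] 21.738000352511342 26.325
```

View pics/f1z.png

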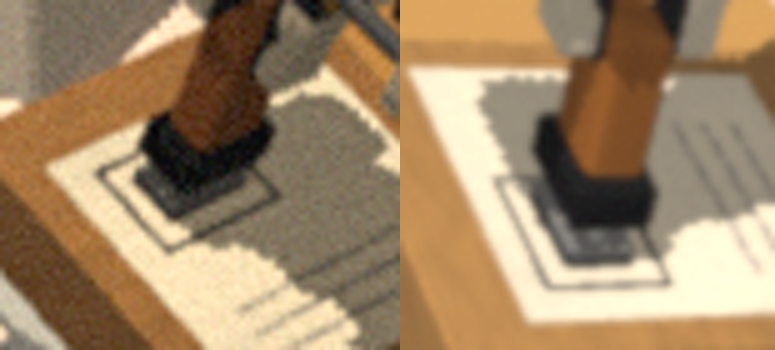

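View pics/f1w.png

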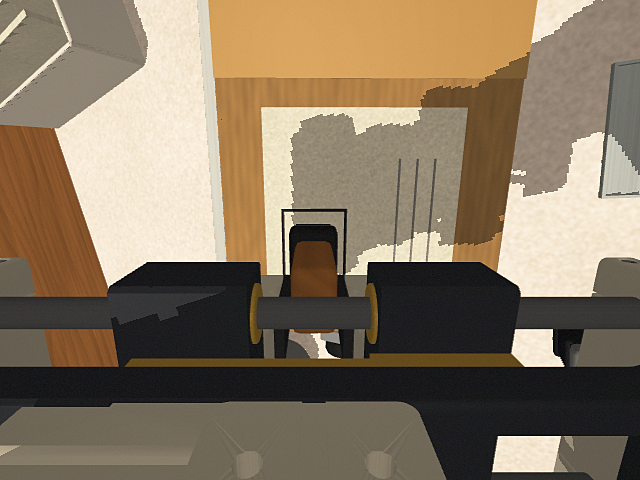

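Contact came where predicted (between 0 and -0.8 mm). At -5 mm the normal force is 4.6 N, which matches half travel (4.8 N). The foot sits centred and parallel inside the frame in all three views. Handing in.

```bash
python3 - <<'E'
from plan import *
f,s=sense(10);print(f,s["width"],s["t"]); bot.close_job()
E
```

```text
[-0.8305  0.3082  3.1981] 22.082485922399187 26.5583
the job is handed in; nothing more can be done
```

I picked up the brown stamp, inked it on the leftmost pad, and pressed it into the frame on the parcel. I handed in at 26.6 s of the 50 s allowed, with the stamp still gripped and held pressed. No verdict is reported at hand-in.

- **Ink pad:** the foot was held upright near the pad's centre at about 3.8 N for more than 0.5 s.
- **Final press:** the normal force is about 4.6 N, roughly 5 mm past contact, so the foot is about half way in. The tool is within 0.1 mm of the measured frame centre, and in the side, scene and wrist views the foot looks flat, parallel and centred. Grip width is 22 mm.
- **Disagreements:** before pressing, two-camera measurements of the foot's corners differed from the robot's own position by about 1–2 mm, inside the 9 mm tolerance. The camera pairs put the frame's slope between 0.39 and 0.40 rad, and I used 0.396.
- **Not measured:** I did not re-measure the stapler, tape roll, pen cup or parcel at the end, but no contact with them showed in the forces or pictures.

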